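# Wedge the rocking casket

## Task

The inlaid casket rocks on the bench because one of its ball feet is short. With the fingertips, push the pale wooden wedge along the bench, nose first, in under that foot until the foot stands on the wedge's flat part and the casket is level and rocks no more, then take the hand away. Only push the wedge: do not lift it, do not touch or shift the casket, and leave everything else on the bench where it is.

Things in the scene. Friction and masses are not known exactly. Their poses are not given: they have to be found in the camera images.
- casket: dark pearl-inlaid wooden casket, 2.2 kg, loose, on four ball feet (32 mm balls, centres 100 mm in x, 70 mm in y from the middle; 232 x 172 mm over all, 110 mm tall). The foot at its (-x, -y) corner is 8 mm short, so it leans 0.07 rad on to that foot and rocks. Origin: middle of its underside in the plane of the three good feet; z is upright when level; the front with the brass lock plate looks to -x, to the robot
- short_foot (a point): the lowest point of the short ball foot, at (-100, -70, +8) mm in the casket's frame; at the start it rests on the bench. The ball peeps out at the corner of the plinth, whose underside is 34 mm up
- wedge: pale wooden wedge, 140 mm long (x), 52 mm wide (y), 90 g, lying loose before the short foot, thin nose towards it. Origin: middle of its underside; +x to the nose. Thickness: 1.5 mm at the nose (x = +70 mm), sloping up to 8 mm at x = +10; flat, 8 mm, from x = +10 to -50; a heel block 24 mm tall from x = -50 to -70. The flat is as thick as the foot is short
- wedge_back (a point): middle of the upright back face of the wedge's heel, 12 mm above the bench: the flat face (52 mm wide, 24 mm tall) to push on. The push takes a few newtons once the nose is under the foot
- glue_jar: closed glass glue jar, 64 mm across, 85 mm tall, standing in front of the casket beside the wedge; origin at the middle of its underside; leave alone
- hammer: small hammer 240 mm long lying on the bench on the -y side of the casket; origin on the bench; leave alone
- spare_foot: pale turned wooden foot, 38 mm across and 50 mm tall, standing beside the casket on its +y side; origin at the middle of its underside; leave alone
- round_box: round dark wooden box, 100 mm across, 64 mm tall, on the left of the bench; origin at the middle of its underside; leave alone
- desk_clock: small desk clock on a 60 x 100 mm foot, 105 mm tall, on the left of the bench; origin at the middle of its underside; leave alone
- screwdriver: screwdriver lying on the right of the bench; origin on the bench; leave alone
There are look-alikes about, which are no part of the job. Leave any green or purple look-alike of the wedge alone.

How it is judged:
By the outcome, as a careful person would: the job done as asked, in the order asked, and still so for the second after the job is handed in, with the robot touching nothing.
It also fails if it takes over 40 s, if anything falls off the work surface, if the arm or the gripper's body presses on something with over 40 N, if the wrist force passes 120 N, or if a joint passes its speed limit or range.

## Robot

A 6-joint arm with a two-finger parallel gripper is mounted at the origin on the work surface. World frame = base frame: x ahead of the robot, y to its left, z up, the work surface at z = 0. Lengths are in m, angles in rad, forces in N, time in s.
With the tool pointing down it reaches from about 0.25 to 0.775 m from the base axis. Payload 4 kg.
Tool frame: the origin (TCP) lies midway between the tips of the shut fingers; the grasp point (between the pads) lies 19 mm behind it; z points along the fingers, y is the direction in which the jaws open and shut (so a half turn about z gives the same grasp; the last joint's range is limited). The gripper opens to 94 mm and grips with 3 to 60 N. Pads are 16 mm wide; open, the fingers measure 119 mm over their backs; the gripper's body (75 mm by 177 mm) begins 78 mm behind the grasp point.
Start: joints at [-1.325, 0.087, 1.371, -0, 1.684, -0.103], TCP at [0.188, -0.517, 0.206] pointing down, gripper open.
Joint ranges: [-3.1, 3.1], [-0.76, 2.03], [0.27, 2.55], [-1.08, 4.22], [0.17, 2.65], [-2.57, 2.57]. Speed limits (rad/s): [2.79, 2.79, 3.14, 3.14, 3.14, 3.14].

## Interface

Orientations are given as [roll, pitch, yaw] about the fixed x, y, z axes, in that order (R = Rz(yaw) Ry(pitch) Rx(roll)).
In Python, from bench import get_obs, snapshot, ticket gives the robot as it stands.
- The arm moves only by the shell command python3 -m creep 'ROWS' [OPENING]. ROWS is JSON, a list that holds one entry, the list of rows, each a list of 4 numbers: the shift along the tool's x, y, z in mm, then the turn about the tool's z in degrees. A call has 1 to 8 rows; each row shifts and turns the commanded pose from where the row before left it, along the tool's axes as they then stand; what a row does not reach is not made up. A row lasts 1/8 s, in which the tool goes at most 62.5 mm and 10.7 degrees, less where a joint would pass 70% of its speed; a pose out of reach is approached as far as the arm can. A call with a gripper value outside its range is refused whole. OPENING is the opening, from 0 (shut) to 1 (fully open), set as the call begins (- or left out, the last holds). The fingers move at their own pace and stop on an object; the grip force is fixed at half the most. Time passes only in rows, so rows that do not move let the fingers close. It gives the time, the measured TCP pose, the force and the opening at its end, in the units of the state.
- get_obs(): the state, without advancing time (a new reading comes with each control period).
- snapshot(name): name is "scene" or "top" or "wrist"; returns a dict with "color" (384x512x3 uint8, red, green, blue), "depth" (384x512 float32, m along the optical axis (not along the pixel's ray), 0 where there is no reading), "fx", "fy", "cx", "cy" (pixels), "distortion" ([k1, k2, p1, p2, k3] as OpenCV has them; the pictures are not rectified), "extrinsics" (4x4, takes a point from world to camera coordinates). Camera axes: x right, y down, z forward; pixel columns grow to the right and rows downward; lengths in m; the calibration is good to about 2 mm. A picture is of the moment at which its call begins.
- ticket.close_job(): hands the job in, once; it reports no verdict.
The state is a dict: "time": time; "joint_positions": joint angles; "qvel": joint speeds; "joint_torque": joint torques, N m; "tool_pos": TCP position; "ee_rot": TCP orientation; "wrist_force": force on the tool from outside, world axes, zero at the start; "wrist_torque": the same for the moment, N m; "width": finger opening in m.
Only numpy, scipy, OpenCV 4.12 (cv2) and the standard library are available. Lean on these libraries where they do the work, as an engineer would, in place of code of your own. Each camera call takes 0.05 s, during which the arm holds its last target. There are 200 camera calls.

## Working session

There is one attempt and no reset: what is moved stays moved. The work goes in short steps, Python scripts to look and compute and a shell command to move; the robot and the scene stay as the last step left them, time stands still between calls to the robot, and variables do not carry over. Pictures are saved under pics/ and viewed, on a budget of 10 in all, crops included, one or two more only if the job needs it, and the job is handed in when it is done.

```bash
mkdir -p pics; ls; cat > h.py <<'E'
import numpy as np, cv2
from bench import get_obs, snapshot
def cam(s):
    K=np.array([[s['fx'],0,s['cx']],[0,s['fy'],s['cy']],[0,0,1]]);return K,np.array(s['distortion'],float),np.array(s['extrinsics'])
def ray(s,px,z):
    K,D,E=cam(s);p=cv2.undistortPoints(np.array(px,float).reshape(-1,1,2),K,D).reshape(-1,2)
    d=np.c_[p,np.ones(len(p))]@E[:3,:3]; c=-E[:3,:3].T@E[:3,3]
    return c+d*((z-c[2])/d[:,2])[:,None]
def proj(s,P):
    K,D,E=cam(s);return cv2.projectPoints(np.array(P,float).reshape(-1,1,3),cv2.Rodrigues(E[:3,:3])[0],E[:3,3],K,D)[0].reshape(-1,2)
def save(n,im): cv2.imwrite('pics/'+n,cv2.cvtColor(im,cv2.COLOR_RGB2BGR))
E
python3 - <<'E'
from h import *
import pickle
a=snapshot('scene');b=snapshot('top');pickle.dump((a,b),open('s0.pkl','wb'))
save('a.png',np.vstack([cv2.resize(a['color'],(400,300)),cv2.resize(b['color'],(400,300))]))
save('top0.png',cv2.resize(b['color'],(800,600),interpolation=cv2.INTER_CUBIC))
save('sc0.png',cv2.resize(a['color'],(800,600),interpolation=cv2.INTER_CUBIC))
print(get_obs())
for s in(a,b):
    E=s['extrinsics'];print(-E[:3,:3].T@E[:3,3],E[2,:3])
E
```

```text
pics
{'time': 0.1, 'joint_positions': array([-1.32514719e+00,  8.78787609e-02,  1.37206831e+00, -2.28198102e-06,
        1.68360542e+00, -1.03127926e-01]), 'qvel': array([ 1.13936623e-03, -9.88774680e-04, -3.08331525e-03, -7.97865263e-05,
        7.40301200e-04,  2.51803581e-05]), 'joint_torque': array([ 1.80893410e-03, -3.41250730e+01, -3.03301728e+01,  7.19292602e-02,
        3.04437010e-02, -9.37657478e-05]), 'tool_pos': array([ 0.18782356, -0.51641877,  0.20444016]), 'ee_rot': array([-3.13964300e+00, -1.99499421e-04,  3.48776613e-01]), 'wrist_force': array([0.16835577, 0.1936635 , 0.05494245]), 'wrist_torque': array([ 0.02688924,  0.0385762 , -0.00339923]), 'width': 0.09394246842093168}
[1.17709834 0.66654936 0.7000774 ] [-0.55453805 -0.60832023 -0.56783277]
[ 0.38113113 -0.01476466  1.22953991] [ 0.13134678 -0.0071808  -0.99131048]
```

View pics/top0.png

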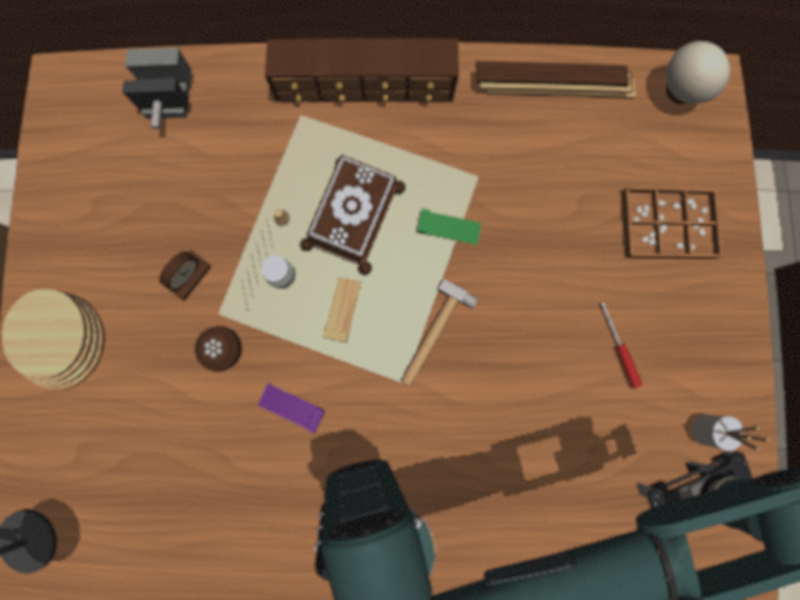

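View pics/sc0.png

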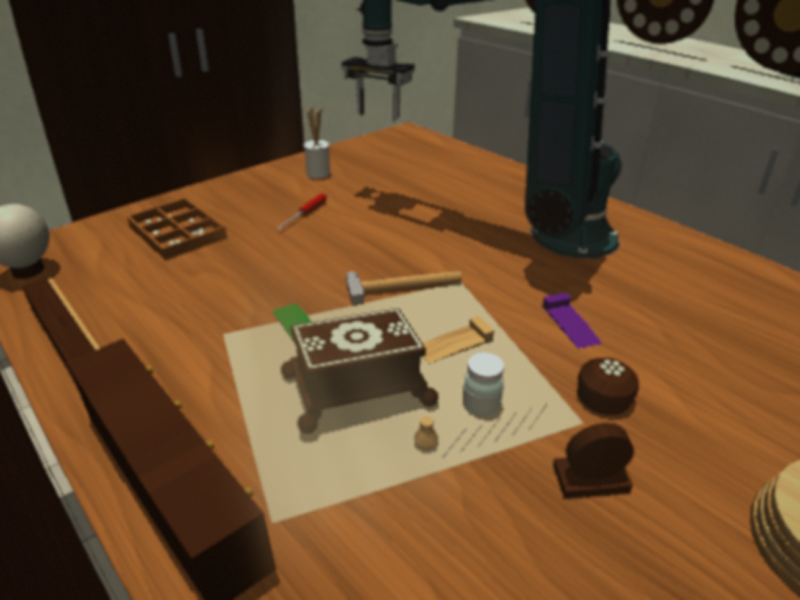

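The top view shows three wedge shapes: pale at (343,310), green at (449,227) and purple at (292,407). The pale one fits the description, because its nose points at the casket's front-right foot at (364,267). Next I'll measure it and confirm in an enlarged crop.

```bash
python3 - <<'E'
from h import *
import pickle
a,b=pickle.load(open('s0.pkl','rb'))
im=b['color'];x0,y0,x1,y1=180,90,310,250
hsv=cv2.cvtColor(im,cv2.COLOR_RGB2HSV)
for p in [(219,198),(214,212),(230,210),(205,215),(233,171)]: print(p,im[p[1],p[0]],hsv[p[1],p[0]])
save('crop0.png',cv2.resize(im[y0:y1,x0:x1],None,fx=3.75*1,fy=3.75,interpolation=cv2.INTER_CUBIC))
# wedge mask
m=((hsv[...,1]>90)&(hsv[...,0]<22)&(hsv[...,2]>130)).astype(np.uint8)
m[:175]=0;m[222:]=0;m[:,:200]=0;m[:,240:]=0
n,l,st,c=cv2.connectedComponentsWithStats(m)
print(st,c)
k=1+st[1:,4].argmax();ys,xs=np.where(l==k)
cn=max(cv2.findContours((l==k).astype(np.uint8),0,1)[0],key=cv2.contourArea)
r=cv2.minAreaRect(cn);bx=cv2.boxPoints(r);print(r);print(bx);print(ray(b,bx,0.006))
# dark feet
for name,(u,v) in dict(short=(233,171),pl=(196,156),mr=(255,119),ml=(219,102)).items():
    print(name,ray(b,[(u,v)],.016))
E
```

```text
(219, 198) [186 156 112] [ 18 101 186]
(214, 212) [186 161 115] [ 19  97 186]
(230, 210) [189 189 163] [ 30  35 189]
(205, 215) [186 185 158] [ 29  38 186]
(233, 171) [76 50 35] [ 11 138  76]
[[     0      0    512    384 196097]
 [   208    179     22     39    511]] [[255.5955675  191.48334753]
 [218.8258317  197.89041096]]
((218.95986938476562, 197.75259399414062), (13.539042472839355, 38.42848205566406), 14.743562698364258)
[[207.52335 214.6114 ]
 [217.30313 177.4482 ]
 [230.3964  180.89378]
 [220.61661 218.05699]]
[[0.46388413 0.13017947 0.006     ]
 [0.59263613 0.09801981 0.006     ]
 [0.58047156 0.05256812 0.006     ]
 [0.45209422 0.0852591  0.006     ]]
short [[0.61333243 0.04327016 0.016     ]]
pl [[0.6665856  0.17207761 0.016     ]]
mr [[ 0.79988241 -0.03311098  0.016     ]]
ml [[0.86345026 0.09475478 0.016     ]]
```

View pics/crop0.png

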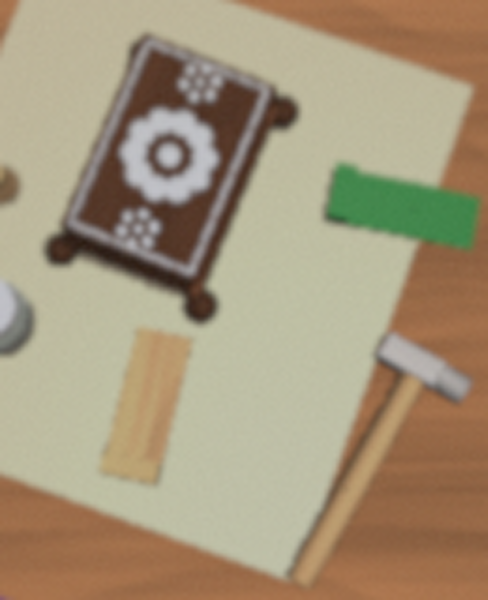

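The crop confirms the pale wedge, with its heel at (130,470), its nose at (165,335) and the short foot at (200,305). The feet spacings come out at 139 and 202 mm, against 140 and 200 given. The casket's yaw is about -22.4° and the wedge's about -14°. The foot lies 24 mm to the right of the wedge's axis. Pushing the wedge's left side sideways near x=+15 by about 12 mm should aim it at the foot. I'll turn the tool to yaw -22°, shut the fingers and check where the jar is.

```bash
python3 -m creep '[[[0,0,0,10.6],[0,0,0,10.6],[0,0,0,10.6],[0,0,0,10.6],[0,0,0,0]]]' 0; python3 - <<'E'
from h import *
import pickle
a,b=pickle.load(open('s0.pkl','rb'))
print('jar top',ray(b,[(276/1.5625,268/1.5625)],.085),ray(a,[(486*.64,365*.64)],.085))
o=get_obs();y=o['ee_rot'][2];T=np.array([.5485,.1353]);d=T-o['tool_pos'][:2]
print(o['tool_pos'],o['ee_rot'],'dx,dy tool mm',1e3*np.array([d@[np.cos(y),np.sin(y)],d@[np.sin(y),-np.cos(y)]]))
# scene-view cross check of short foot/wedge corners
print(proj(a,[[.6133,.0433,.016],[.522,.0915,.008],[.5866,.0753,.0015],[.458,.1077,.024]])/.64)
E
```

```text
time: 0.72
tool_pos: [0.1879, -0.5166, 0.2049]
ee_rot: [-3.141, 0.001, -0.389]
wrist_force: [0.2, -0.3, -0.7]
width: 0.0478
jar top [[0.59889015 0.2237568  0.085     ]] [[0.60265948 0.23448078 0.085     ]]
[ 0.18788837 -0.51661064  0.20487213] [-3.14066534e+00  7.14554751e-04 -3.89071997e-01] dx,dy tool mm [  86.37082742 -739.97858641]
[[398.58720049 344.07374463]
 [452.89779154 339.11708376]
 [421.36566747 352.53582715]
 [483.34958916 322.31499606]]
```

```bash
python3 -m creep '[[[7,-55,0,0],[7,-60,0,0],[7,-60,0,0],[7,-60,0,0],[7,-60,0,0],[7,-60,0,0],[7,-60,0,0],[7,-60,0,0]]]';python3 -m creep '[[[7,-60,0,0],[7,-60,0,0],[7,-60,0,0],[7,-50,0,0],[2,-20,0,0],[0,0,0,0],[0,0,0,0]]]'; python3 - <<'E'
from h import *
o=get_obs();y=o['ee_rot'][2];T=np.array([.5485,.1353]);d=T-o['tool_pos'][:2]
print(o['tool_pos'],o['ee_rot'],o['width'],'dx,dy tool mm',1e3*np.array([d@[np.cos(y),np.sin(y)],d@[np.sin(y),-np.cos(y)]]))
E
```

```text
time: 1.72
tool_pos: [0.4214, -0.0973, 0.2055]
ee_rot: [3.141, -0.001, -0.388]
wrist_force: [1.2, -0.8, 0.8]
width: 0.0005
time: 2.6
tool_pos: [0.5435, 0.1191, 0.2055]
ee_rot: [3.141, -0.0, -0.392]
wrist_force: [0.3, -0.9, 0.6]
width: 0.0003
[0.5434619  0.11909596 0.20554239] [ 3.14060796e+00 -4.88941494e-05 -3.91944536e-01] 0.00028522715413316694 dx,dy tool mm [ -1.53366524 -16.89974004]
```

```bash
python3 -m creep '[[[-1.5,-17,0,0],[0,0,50,0],[0,0,60,0],[0,0,50,0],[0,0,25,0],[0,0,0,0],[0,0,0,0]]]'; python3 - <<'E'
from h import *
b=snapshot('top');w=snapshot('wrist')
save('t1.png',np.hstack([cv2.resize(b['color'][110:260,150:280],None,fx=3,fy=3,interpolation=cv2.INTER_CUBIC),cv2.resize(w['color'],(400,450))]))
print(get_obs()['tool_pos'])
E
```

```text
time: 3.48
tool_pos: [0.5503, 0.1369, 0.0222]
ee_rot: [-3.14, -0.003, -0.392]
wrist_force: [0.3, -0.0, 0.1]
width: 0.0006
[0.55077248 0.13700461 0.02288926]
```

View pics/t1.png

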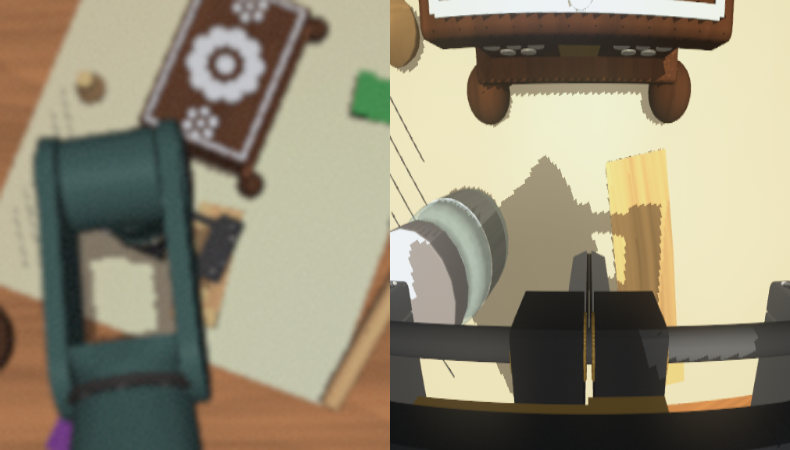

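The wrist view shows the shut fingertips at (590,258). They sit left of the wedge, clear of the jar at (460,250) and behind both front feet at (490,95) and (670,95). I'll go down to about 4 mm and push the wedge's left side.

```bash
python3 -m creep '[[[0,0,10,0],[0,0,8,0],[0,6,0,0],[0,4,0,0],[0,4,0,0],[0,4,0,0],[0,4,0,0],[0,0,0,0]]]'; python3 - <<'E'
from h import *
w=snapshot('wrist');o=get_obs();print(o['tool_pos'],o['wrist_force'])
save('w2.png',cv2.resize(w['color'],(768,576)))
E
```

```text
time: 4.58
tool_pos: [0.5407, 0.1161, 0.0027]
ee_rot: [3.141, -0.0, -0.392]
wrist_force: [-0.1, 0.4, 0.5]
width: 0.0006
[0.54063979 0.11625835 0.00258644] [-0.5212812   0.16496723  0.28535321]
```

View pics/w2.png

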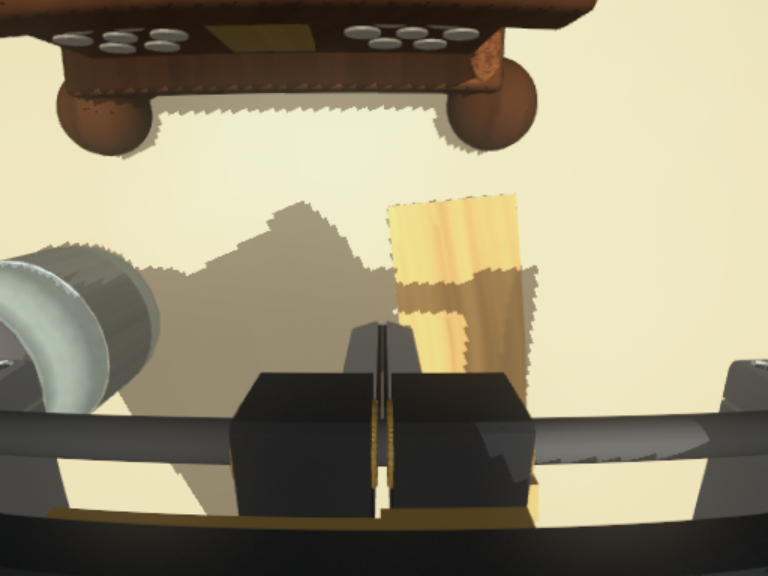

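The nose corners are at (388,207) and (517,195), and the short ball is at about (491,104). I'll measure them.

```bash
cat > m.py <<'E'
from h import *
import sys
def report(s,nl,nr,foot=None,sc=1.5):
    P=ray(s,np.array([nl,nr])/sc,.0015)[:,:2]; d=P[0]-P[1]; L=np.linalg.norm(d)
    ax=np.array([d[1],-d[0]])/L; lt=d/L; c=P.mean(0)-.07*ax
    F=np.array([.6133,.0433]) if foot is None else ray(s,np.array([foot])/sc,.016)[0,:2]
    for f in (F,np.array([.6133,.0433])):
        print('nose w',L*1e3,'yaw',np.degrees(np.arctan2(ax[1],ax[0])),'centre',c,'foot',f,'foot in wedge mm',1e3*np.array([(f-c)@ax,(f-c)@lt]))
    o=get_obs();t=o['tool_pos'][:2];print('tcp in wedge',1e3*np.array([(t-c)@ax,(t-c)@lt]),o['tool_pos'],'toolyaw',np.degrees(o['ee_rot'][2]))
E
python3 - <<'E'
from m import *
w=snapshot('wrist'); report(w,(388,207),(517,195),(491,104))
print(ray(w,np.array([[491,104],[104,107]])/1.5,.016))
print('reproj short foot lowest',proj(w,[[.6133,.0433,0],[.6133,.0433,.016]])*1.5)
E
```

```text
nose w 52.35162022764588 yaw -16.890627548980852 centre [0.51894108 0.08588373] foot [0.61444659 0.04256155] foot in wedge mm [103.97257414 -13.70460007]
nose w 52.35162022764588 yaw -16.890627548980852 centre [0.51894108 0.08588373] foot [0.6133 0.0433] foot in wedge mm [102.66089652 -13.33114151]
tcp in wedge [11.91388525 35.47169065] [0.54064716 0.11636368 0.00253855] toolyaw -22.42104854257898
[[0.61444659 0.04256155 0.016     ]
 [0.66873506 0.17241562 0.016     ]]
reproj short foot lowest [[480.45948212 113.94569376]
 [490.1577578  107.90197337]]
```

```bash
python3 -m creep '[[[0,3,0,0],[0,3,0,0],[0,3,0,0],[0,0,0,0],[0,0,0,0],[0,-6,0,0],[0,-6,0,0],[0,0,0,0]]]'; python3 - <<'E'
from h import *
w=snapshot('wrist')
c=w['color'];g=cv2.cvtColor(c,cv2.COLOR_RGB2HSV)
m=((g[...,1]>100)&(g[...,0]<26)&(g[...,2]>120)).astype(np.uint8);m[:95]=0;m[215:]=0
n,l,st,_=cv2.connectedComponentsWithStats(m);k=1+st[1:,4].argmax();ys,xs=np.where(l==k);print(st[k])
for y in range(st[k,1],st[k,1]+8): r=xs[ys==y];print(y*1.5,r.min()*1.5,r.max()*1.5)
save('w3.png',cv2.resize(c,(768,576)))
E
```

```text
time: 5.68
tool_pos: [0.542, 0.1198, 0.0024]
ee_rot: [-3.142, -0.0, -0.39]
wrist_force: [0.9, -0.4, -0.4]
width: 0.0004
[ 287  134   84   81 6437]
201.0 519.0 553.5
202.5 489.0 555.0
204.0 459.0 555.0
205.5 436.5 553.5
207.0 436.5 553.5
208.5 436.5 553.5
210.0 436.5 553.5
211.5 438.0 553.5
```

View pics/w3.png

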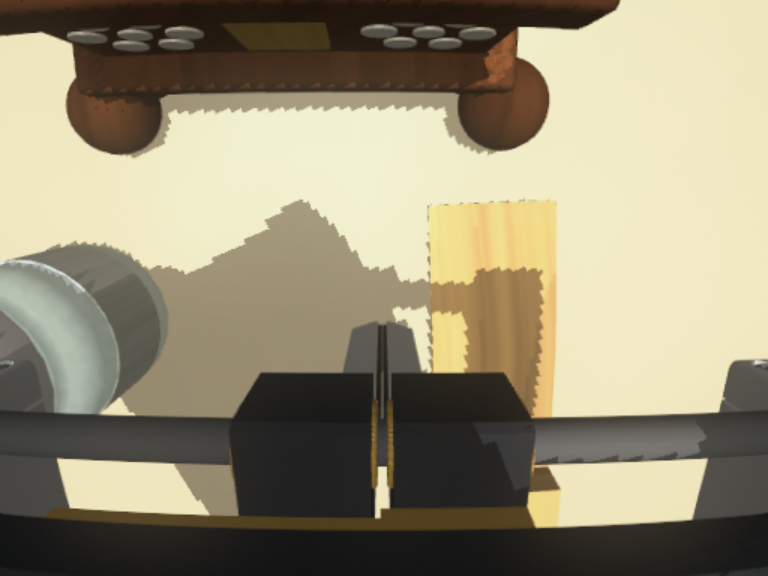

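Nose corners are now at (429,206) and (557,201), and the ball is at (503,103).

```bash
python3 - <<'E'
from m import *
w=snapshot('wrist'); report(w,(429,206),(557,201),(503,103))
E
```

```text
nose w 52.26180699976522 yaw -19.749840498790682 centre [0.51417294 0.07757532] foot [0.61446483 0.04187271] foot in wedge mm [106.456826     0.28756756]
nose w 52.26180699976522 yaw -19.749840498790682 centre [0.51417294 0.07757532] foot [0.6133 0.0433] foot in wedge mm [104.87821455   1.23728595]
tcp in wedge [11.82882644 48.69954872] [0.54176223 0.11941309 0.0023826 ] toolyaw -22.390517932623403
```

The wedge now points straight at the foot, with a lateral error of about 1 mm, at yaw -19.7°. I'll lift, go behind the heel, align the yaw and open the fingers to about 22 mm. I'll also check how far the wrist camera sticks out.

```bash
python3 -m creep '[[[0,0,-40,-2.7],[-50,0,0,0],[-57,0,0,0],[0,25,0,0],[0,24,0,0],[0,0,0,0],[0,0,0,0],[0,0,0,0]]]' 0.23; python3 - <<'E'
from m import *
w=snapshot('wrist');E=w['extrinsics'];o=get_obs();d=-E[:3,:3].T@E[:3,3]-o['tool_pos']
y=o['ee_rot'][2];print('cam rel tcp: fwd,right,up',d[:2]@[np.cos(y),np.sin(y)],d[:2]@[np.sin(y),-np.cos(y)],d[2],E[2,:3],o['width'])
c=np.array([.51417,.07758]);a=np.radians(-19.75);t=o['tool_pos'][:2]-c
print(o['tool_pos'],np.degrees(y),'in wedge',1e3*np.array([t@[np.cos(a),np.sin(a)],t@[-np.sin(a),np.cos(a)]]))
save('w4.png',cv2.resize(w['color'],(600,450)))
E
```

```text
time: 6.78
tool_pos: [0.4249, 0.1097, 0.0425]
ee_rot: [-3.141, -0.0, -0.344]
wrist_force: [-0.1, 0.1, 0.2]
width: 0.0217
cam rel tcp: fwd,right,up 0.07079867004173745 0.000970762103435327 0.1798758358021746 [-0.22568814  0.08054687 -0.97086408] 0.0214254408176849
[0.42485767 0.10966667 0.04242989] -19.685708973181388 in wedge [-9.49012458e+01  1.90774755e-02]
```

View pics/w4.png

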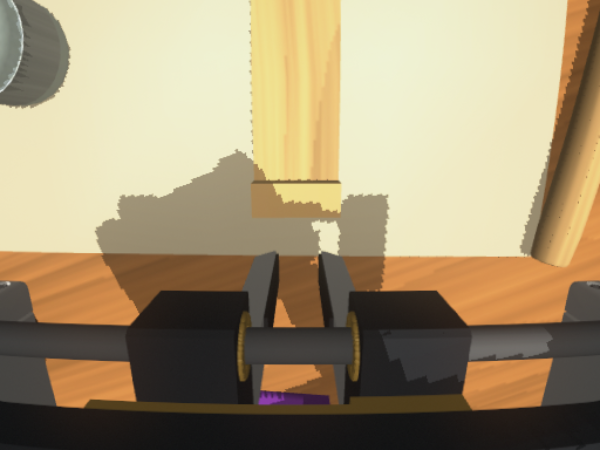

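The fingers are centred behind the heel block, which spans (252–341, 183–217), and the hammer and jar are clear. The camera sits 180 mm above the tips, above the casket's top. I'll go down and push the first part.

```bash
python3 -m creep '[[[0,0,17,0],[0,0,17,0],[0,0,0,0],[6,0,0,0],[6,0,0,0],[5,0,0,0],[5,0,0,0],[5,0,0,0]]]'; python3 -m creep '[[[6,0,0,0],[6,0,0,0],[6,0,0,0],[6,0,0,0],[6,0,0,0],[6,0,0,0],[0,0,0,0]]]'; python3 - <<'E'
from m import *
w=snapshot('wrist');o=get_obs();print(o['tool_pos'],np.degrees(o['ee_rot'][2]),o['width'])
save('w5.png',cv2.resize(w['color'],(768,576)))
E
```

```text
time: 7.82
tool_pos: [0.4503, 0.1, 0.0085]
ee_rot: [3.142, 0.0, -0.344]
wrist_force: [0.2, 0.8, 1.1]
width: 0.0214
time: 8.7
tool_pos: [0.4824, 0.0884, 0.0081]
ee_rot: [3.141, 0.004, -0.344]
wrist_force: [-4.8, 0.9, 3.3]
width: 0.0217
[0.48241991 0.08844156 0.00810915] -19.70816687518852 0.021660948611802785
```

View pics/w5.png

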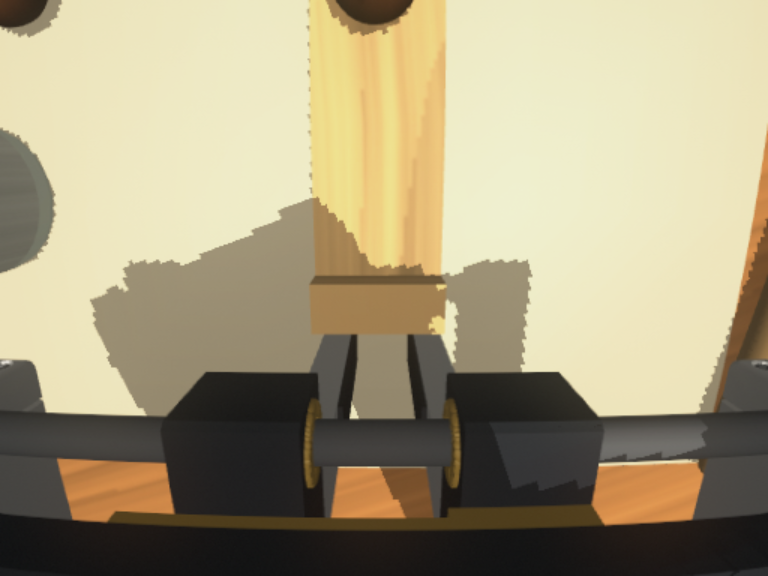

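The push is straight. The ball at (374,10) is centred on the wedge (312–445), and the wrist force is about 5 N. About 74 mm remain, so I'll push about 64 mm and check.

```bash
python3 -m creep '[[[6,0,0,0],[6,0,0,0],[6,0,0,0],[6,0,0,0],[6,0,0,0],[6,0,0,0],[0,0,0,0]]]'; python3 -m creep '[[[6,0,0,0],[6,0,0,0],[6,0,0,0],[5,0,0,0],[5,0,0,0],[0,0,0,0],[0,0,0,0]]]'; python3 - <<'E'
from m import *
w=snapshot('wrist');s=snapshot('scene');o=get_obs();print(o['tool_pos'],np.degrees(o['ee_rot'][2]),o['width'],o['wrist_force'])
t=np.array([.6138,.0428])-o['tool_pos'][:2];y=o['ee_rot'][2];print('foot x in wedge',1e3*(t@[np.cos(y),np.sin(y)])-78, 'lat',1e3*(t@[-np.sin(y),np.cos(y)]))
save('w6.png',np.hstack([cv2.resize(w['color'],(400,300)),cv2.resize(s['color'][170:290,170:330],(400,300),interpolation=cv2.INTER_CUBIC)]))
E
```

```text
time: 9.62
tool_pos: [0.5169, 0.0761, 0.0081]
ee_rot: [3.141, 0.003, -0.344]
wrist_force: [-3.8, 1.3, 1.2]
width: 0.0215
time: 10.5
tool_pos: [0.5407, 0.0677, 0.0081]
ee_rot: [3.141, 0.008, -0.344]
wrist_force: [-10.7, 3.4, 7.7]
width: 0.0215
[0.54064922 0.06767298 0.00808876] -19.68898147546776 0.021991263920764788 [-10.0645698    4.50902466   7.42626387]
foot x in wedge -0.7458939148680628 lat 1.2267416396890627
```

View pics/w6.png

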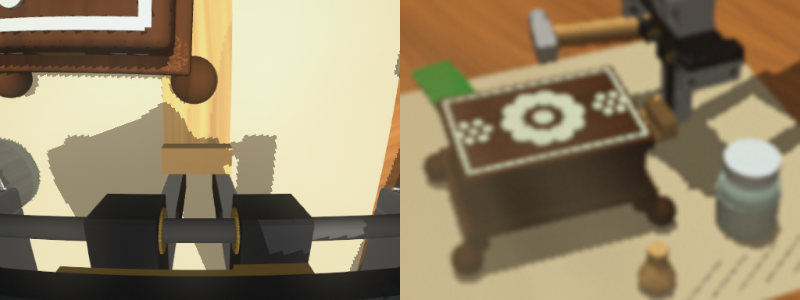

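The foot is now at about x=-1 on the wedge, so it is on the flat. The force has risen to about 11 N, so before finishing I'll check whether the casket has shifted by comparing its pivot feet before and after.

```bash
python3 - <<'E'
from m import *
import pickle
a,b=pickle.load(open('s0.pkl','rb'));a1=snapshot('scene');b1=snapshot('top');w=snapshot('wrist')
def tm(s0,s1,P,h=9,r=5):
    u,v=np.round(proj(s0,[P])[0]).astype(int)
    f=lambda s:cv2.resize(s['color'],None,fx=4,fy=4,interpolation=cv2.INTER_CUBIC)
    A=f(s0);B=f(s1);t=A[4*(v-h):4*(v+h),4*(u-h):4*(u+h)];S=B[4*(v-h-r):4*(v+h+r),4*(u-h-r):4*(u+h+r)]
    m=cv2.matchTemplate(S,t,cv2.TM_CCOEFF_NORMED);_,q,_,l=cv2.minMaxLoc(m);d=(np.array(l)/4-r)
    return (u,v),d,round(q,3),1e3*(ray(s0,[np.array([u,v])+d],P[2])-ray(s0,[(u,v)],P[2]))[0,:2]
for n,P in dict(pl=[.6680,.1722,.016],mr=[.7999,-.0331,.016],ml=[.86,.095,.02],spare=[.68,.2,.02]).items():
    print(n,'scene',tm(a,a1,P),'top',tm(b,b1,P))
o=get_obs();print(o['time'],o['wrist_force'],o['wrist_torque'],o['joint_torque'])
print(proj(w,[[.6138,.0428,.024],[.668,.1722,.016]]))
save('w7.png',np.hstack([cv2.resize(w['color'],(400,300)),cv2.resize(b1['color'][90:210,170:290],(400,400),interpolation=cv2.INTER_CUBIC)[:300]]))
E
```

```text
pl scene ((np.int64(273), np.int64(253)), array([-0.25,  0.25]), 0.995, array([1.10355561, 0.23126045])) top ((np.int64(196), np.int64(156)), array([ 0.5, -0.5]), 0.675, array([ 1.77060979, -1.70412096]))
mr scene ((np.int64(184), np.int64(236)), array([-0.5,  0.5]), 0.993, array([2.12213235, 0.81312953])) top ((np.int64(255), np.int64(119)), array([-1. , -0.5]), 0.94, array([1.84284509, 3.52024133]))
ml scene ((np.int64(192), np.int64(272)), array([0.  , 2.25]), 0.989, array([4.11284015, 6.00926699])) top ((np.int64(219), np.int64(102)), array([-0.75, -1.25]), 0.973, array([4.70618636, 2.73516614]))
spare scene ((np.int64(277), np.int64(260)), array([-0.25,  0.5 ]), 0.994, array([1.67256573, 0.82486675])) top ((np.int64(188), np.int64(152)), array([-0.25, -0.25]), 0.969, array([0.89416228, 0.89468908]))
10.75 [-9.66994163  3.79215169  6.53820834] [ 0.74220951  1.82278921 -0.02166353] [-2.69286454e+00 -3.32864034e+01 -2.96300143e+01 -1.25331927e+00
 -3.40297692e+00  2.33528134e-02]
[[250.15498803 105.33431698]
 [ 12.5748195   97.5513163 ]]
```

View pics/w7.png

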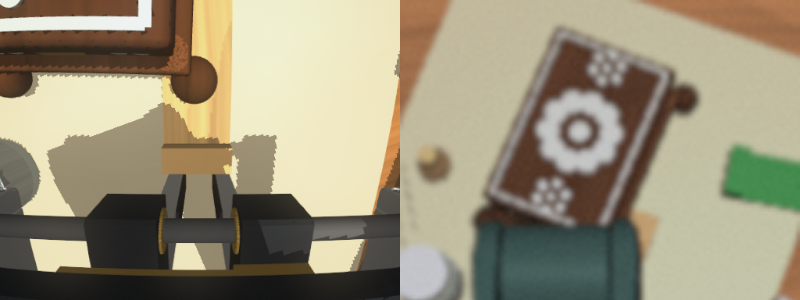

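```bash
python3 - <<'E'
from m import *
w=snapshot('wrist')
H=ray(w,np.array([[163,145],[231,145]])*1.28,.024)[:,:2];F=ray(w,np.array([[195,80]])*1.28,.024)[0,:2]
d=H[0]-H[1];L=np.linalg.norm(d);ax=np.array([d[1],-d[0]])/L
print(L,np.degrees(np.arctan2(ax[1],ax[0])),F,'foot in wedge',1e3*((F-H.mean(0))@ax)-50,1e3*((F-H.mean(0))@d/L))
E
```

```text
0.049497522804092184 -19.676544927795288 [0.61533243 0.042562  ] foot in wedge -4.389383191838661 1.2970132172910622
```

Two measurements put the foot at x=-1 and -4 mm, 11–14 mm inside the flat's edge, and 1.3 mm off the centre line. The casket has moved at most about 2 mm, which includes its un-leaning. That is far enough, so I'll draw the hand straight back, then up.

```bash
python3 -m creep '[[[-3,0,0,0],[-10,0,0,0],[-25,0,0,0],[-25,0,0,0],[0,0,-40,0],[0,0,-60,0],[0,0,-60,0],[-20,0,-20,0]]]'; python3 -m creep '[[[-60,0,0,0],[-60,0,0,0],[0,50,0,0],[0,50,0,0],[0,50,0,0],[0,50,0,0],[0,0,0,0],[0,0,0,0]]]'; python3 - <<'E'
from m import *
import pickle
a1=snapshot('scene');b1=snapshot('top');pickle.dump((a1,b1),open('s1.pkl','wb'))
a,b=pickle.load(open('s0.pkl','rb'))
o=get_obs();print(o['tool_pos'],o['wrist_force'])
cr=lambda s:cv2.resize(s['color'][160:290,170:330],(400,300),interpolation=cv2.INTER_CUBIC)
ct=lambda s:cv2.resize(s['color'][90:240,130:330],(400,300),interpolation=cv2.INTER_CUBIC)
save('f.png',np.vstack([np.hstack([cr(a),cr(a1)]),np.hstack([ct(b),ct(b1)])]))
E
```

```text
time: 11.8
tool_pos: [0.4689, 0.0941, 0.1937]
ee_rot: [-3.138, -0.01, -0.345]
wrist_force: [-0.5, 0.1, -0.5]
width: 0.0212
time: 12.8
tool_pos: [0.2858, -0.0534, 0.1886]
ee_rot: [-3.141, -0.002, -0.345]
wrist_force: [0.2, 0.3, 0.4]
width: 0.0216
[ 0.2859308  -0.05254819  0.18850153] [-0.42166106  0.87755702  0.07034039]
```

View pics/f.png

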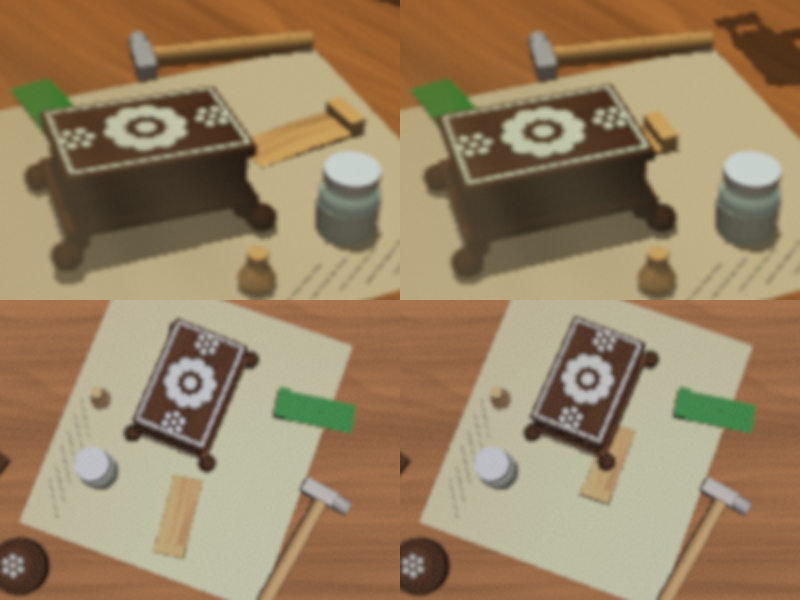

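The final views show the short foot at bottom right (605,460) standing on the wedge, with everything else in place. One numeric check remains: the lid's tilt from depth before and after, and the feet and wedge positions.

```bash
python3 - <<'E'
from m import *
import pickle
for pk in('s0.pkl','s1.pkl'):
  S=pickle.load(open(pk,'rb'))
  for s,n in((S[1],'top'),(S[0],'scene')):
    K,D,E=cam(s);m=np.zeros((384,512),np.uint8)
    q=np.array([[.66,.075],[.69,.145],[.815,.094],[.786,.024]]) # lid interior (shrunk)
    cv2.fillConvexPoly(m,np.round(proj(s,np.c_[q,np.full(4,.11)])).astype(int),1)
    v,u=np.where((m>0)&(s['depth']>0));p=cv2.undistortPoints(np.c_[u,v].astype(float).reshape(-1,1,2),K,D).reshape(-1,2)
    X=(np.c_[p,np.ones(len(p))]*s['depth'][v,u][:,None]-E[:3,3])@E[:3,:3]
    X=X[(X[:,2]>.09)&(X[:,2]<.13)]
    for _ in range(3):
        A=np.c_[X[:,:2]-[.737,.085],np.ones(len(X))];c=np.linalg.lstsq(A,X[:,2],rcond=None)[0];r=X[:,2]-A@c;X=X[abs(r)<2.5*r.std()]
    print(pk,n,len(X),'slope',c[:2].round(4),'z',c[2].round(4))
s=S[1]
# foot centres from last figure (top crop: x0=130,y0=90, /2)
for n,p,z in(('short',(606-400,461-300),.024),('pl',(532-400,432-300),.016),('mr',(651-400,359-300),.016)):
    print(n,ray(s,[np.array(p)/2+[130,90]],z)[0])
H=ray(s,np.array([[581-400,493-300],[610-400,503-300]])/2+[130,90],.012)[:,:2];print('heel back corners',H,np.linalg.norm(H[0]-H[1]))
d=H[0]-H[1];L=np.linalg.norm(d);ax=np.array([d[1],-d[0]])/L;F=ray(s,[np.array((206,161))/2+[130,90]],.024)[0,:2];print('foot x',1e3*((F-H.mean(0))@ax)-70,1e3*(F-H.mean(0))@d/L)
E
```

```text
s0.pkl top 959 slope [0.0514 0.0352] z 0.1115
s0.pkl scene 1140 slope [0.0532 0.0326] z 0.1109
s1.pkl top 984 slope [-0.0033 -0.0134] z 0.1106
s1.pkl scene 1137 slope [-0.0028 -0.0053] z 0.1099
short [0.6135414  0.04289712 0.024     ]
pl [0.6665856  0.17207761 0.016     ]
mr [ 0.7980401  -0.03486702  0.016     ]
heel back corners [[0.56005066 0.08612356]
 [0.5426611  0.03623878]] 0.05282885098542448
foot x -5.261467490566488 3.2043740341882887
```

```bash
python3 -c "
from bench import ticket,get_obs
print(get_obs()['time']);print(ticket.close_job())"
```

```text
12.9
the job is handed in; nothing more can be done
None
```

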